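# Find the round pressure plate and snap it into the tester holder

## Task

One of the three closed cases holds the round pressure plate for the force tester: lift lids to find it, set it in the well of the holder and, with the black pusher held in the gripper, press it straight down until it snaps in and stays down. Then stand the pusher upright on the bench again, away from the holder, and let go; lids may stay open, and the cups and other things on the bench must stay where they are.

Things in the scene. Friction and masses are not known exactly. Their poses are not given: they have to be found in the camera images.
- case_1: Grey plastic case fixed to the bench, 130 (x) by 120 (y) by 60 mm high without lid, walls and floor 5 mm. Origin: centre of its underside; x points from the front (lid tab) to the hinge at the back, y along the hinge. It holds one aluminium part on its floor, its centre within 5 mm of the case's, any yaw. Which part is in which case is not told: see or feel it with the lid open.
- lid_1 (a joint): Lid of case_1, rad: 0 shut, grows as it opens, stop at 2.0. Stiff hinge (about 0.12 N m), stays at any angle; turns about the y axis of the case at point hinge_1. Lid plate 132 by 122 by 6 mm, 0.12 kg.
- hinge_1 (a point): On the hinge axis of that case's lid: back rim of the case, middle, 60 mm above the bench; axes as the case.
- tab_1 (a point): Grip point of the black tab on the lid's front edge: tab 22 mm wide (along the case's y), 12 mm thick, sticks out 39 mm beyond the lid plate; the point is 27 mm in front of the plate's edge, at mid-thickness (66 mm above the bench when shut), 158 mm from the hinge axis. Turns with the lid; pinched on its sides it pivots between the fingers.
- case_2: Same as case_1. The wanted part in one of the cases: a round foot 60 mm across and 14 mm thick, lower rim bevelled 3 mm, with an upright round grip stud in its middle, 24 mm across and 26 mm tall (stud top 40 mm above the case floor, 45 mm above the bench); 0.15 kg.
- lid_2 (a joint): Lid of case_2, rad: 0 shut, grows as it opens, stop at 2.0. Stiff hinge (about 0.12 N m), stays at any angle; turns about the y axis of the case at point hinge_2. Lid plate 132 by 122 by 6 mm, 0.12 kg.
- hinge_2 (a point): On the hinge axis of that case's lid: back rim of the case, middle, 60 mm above the bench; axes as the case.
- tab_2 (a point): Grip point of the black tab on the lid's front edge: tab 22 mm wide (along the case's y), 12 mm thick, sticks out 39 mm beyond the lid plate; the point is 27 mm in front of the plate's edge, at mid-thickness (66 mm above the bench when shut), 158 mm from the hinge axis. Turns with the lid; pinched on its sides it pivots between the fingers.
- case_3: Same as case_1. The two unwanted parts in the cases: a square foot 64 by 64 mm with a stud 36 mm across, and a bar foot 76 by 30 mm with a thin stud 14 mm across; feet 14 mm thick, studs 26 mm tall, as on the round part. Neither fits the holder.
- lid_3 (a joint): Lid of case_3, rad: 0 shut, grows as it opens, stop at 2.0. Stiff hinge (about 0.12 N m), stays at any angle; turns about the y axis of the case at point hinge_3. Lid plate 132 by 122 by 6 mm, 0.12 kg.
- hinge_3 (a point): On the hinge axis of that case's lid: back rim of the case, middle, 60 mm above the bench; axes as the case.
- tab_3 (a point): Grip point of the black tab on the lid's front edge: tab 22 mm wide (along the case's y), 12 mm thick, sticks out 39 mm beyond the lid plate; the point is 27 mm in front of the plate's edge, at mid-thickness (66 mm above the bench when shut), 158 mm from the hinge axis. Turns with the lid; pinched on its sides it pivots between the fingers.
- holder: Snap holder fixed to the bench: dark steel base 150 by 150 by 12 mm, on it a round well for the round part: aluminium walls, 64 mm across inside, flaring out above 39 mm to 76 mm across at the top, 48 mm above the bench, and in the gaps three blocks with sprung rollers (axis 32 mm above the bench) reaching 4 mm over the part's rim. Origin: centre of its underside, below the well's centre; z up.
- well (a point): Centre of the well's mouth, 48 mm above the bench. The round part set in it, foot down, rests on the rollers, underside about 35 mm above the bench (stud top 75). Pushed straight down on the stud with 10 to 20 N it passes the rollers, which snap back over its rim; home, its underside is 12 mm above the bench (stud top 52). Let go too early it springs up.
- pad (a joint): Sprung rubber pad in the floor of the well, m: 0 up, grows as it is pushed down, stop at 0.009; spring 2.5 N at first, 5 N when down. It stays down (above 0.0065) by itself only when the round part has snapped in under the rollers.
- pusher: Loose black hand pusher standing on the bench, 90 mm tall, 0.18 kg: round foot 44 mm across and 12 mm high, above it a round stem 28 mm across. Origin: centre of the foot's flat underside; z up along the stem.
- cup_1: Clear plastic cup with pink cured rubber in it, 66 mm across the rim, 70 mm high; a bystander. Origin: centre of its underside.
- cup_2: Clear plastic cup with pink rubber, 66 mm across, 70 mm high; a bystander. Origin: centre of its underside.
- cup_3: Clear plastic cup with a little pink rubber, 66 mm across, 70 mm high; a bystander. Origin: centre of its underside.
- tub: White screw-top tub, 90 mm across, 110 mm high; a bystander. Origin: centre of its underside.
- samples: Stack of two pink rubber samples, 58 mm across, 44 mm high; a bystander. Origin: centre of its underside.
- caliper: Digital caliper lying flat, 170 mm long, 11 mm high; a bystander. Origin: centre of its underside.
- clamp: Small steel specimen clamp, 60 by 30 by 20 mm, with a 44 mm screw and knob on one end, lying flat; a bystander. Origin: centre of its underside.
There are look-alikes about, which are no part of the job. Several things have the shape of the pusher; the one meant has the colours described above.

How it is judged:
On the way, in this order (a step that is already met when the one before it is completed fails the run):
1. a lid has been lifted well open (value of joint any of lid_1, lid_2, lid_3 above 1 rad), for 0.1 s.
2. the pad is pressed down while the gripper holds the pusher over the well (value of joint pad above 0.0065 m and contact force between the fingers and pusher above 1 N and horizontal distance between pusher and well below 0.03 m), for 0.05 s.
At the end, for the whole second after the job is handed in: The round plate is snapped home and by itself keeps the pad down (joint above 0.0065 m); the pusher stands released and at rest on the bench, upright within 0.1 rad, its foot less than 5 mm up and more than 100 mm from the holder's centre (value of joint pad above 0.0065 m and angle between pusher's own z axis and vertical below 0.1 rad and height (world z) of pusher below 0.005 m and linear speed of pusher below 0.02 m/s and horizontal distance between pusher and holder above 0.1 m); the robot touches nothing.
It fails at once if a bystander (cup, tub, samples, caliper, clamp) is moved by more than 40 mm (distance of any of cup_1, cup_2, cup_3, tub, samples, caliper, clamp from where it was at the start of the episode above 0.04 m).
It also fails if it takes over 72 s, if anything falls off the work surface, if the arm or the gripper's body presses on something with over 40 N, if the wrist force passes 120 N, or if a joint passes its speed limit or range.

## Robot

A 7-joint arm with a two-finger parallel gripper is mounted at the origin on the work surface. World frame = base frame: x ahead of the robot, y to its left, z up, the work surface at z = 0. Lengths are in m, angles in rad, forces in N, time in s.
With the tool pointing down it reaches from about 0.4 to 0.85 m from the base axis. Payload 4.5 kg.
Tool frame: the origin (TCP) lies on the centre line of the jaws, within the pads' length; the fingertips stand 11 mm ahead of it and the grasp point (between the pads) lies 8 mm behind it; z points along the fingers, y is the line along which they close (so a half turn about z gives the same grasp; the last joint's range is limited). The gripper opens to 88 mm and grips with 3 to 60 N. Pads are 18 mm wide; open, the fingers measure 123 mm over their backs; the gripper's body (75 mm by 187 mm) begins 45 mm behind the grasp point.
Start: joints at [1.288, 0.689, -0.195, 1.565, 0.157, 0.902, -0.215], TCP at [0.195, -0.594, 0.25] pointing down, gripper open.
Joint ranges: [-3.01, 3.01], [-0.46, 2.08], [-1.47, 1.51], [0.13, 2.56], [-1, 4.14], [0.04, 2.09], [-2.66, 2.66]. Speed limits (rad/s): [2.57, 2.57, 3.14, 3.14, 3.14, 3.14, 3.14].

## Interface

Orientations are given as a unit quaternion [x, y, z, w].
In Python, from plant import * gives the robot as it stands. The module is installed in compiled form; this text tells all that it offers.
- The arm moves only by the tool send_rows, never from a script. Its argument "motion" is a list of rows, each an object of numbers: "x", "y", "z": the shift along the tool's x, y, z in cm; "rx", "ry", "rz": the turn, a rotation vector about the tool's x, y, z in rad; "jaw": the finger opening in cm, from 0 to 8.81. In form: [{"x": .., "y": .., "z": .., "rx": .., "ry": .., "rz": .., "jaw": ..}, ...]. A call has exactly 5 rows; each row shifts and turns the commanded pose from where the row before left it, along the tool's axes as they then stand; what a row does not reach is not made up. A row lasts 1/10 s, in which the tool goes at most 50 mm and 8.59 degrees, less where a joint would pass 70% of its speed; a pose out of reach is approached as far as the arm can. A call is refused whole if a number of a shift passes 5 or a number of a turn 0.15, either way. A call with a gripper value outside its range is refused whole. The fingers move at their own pace and stop on an object; "grip_force" is the grip in N (left out, the last holds). Time passes only in rows, so rows that do not move let the fingers close, or fill a call up. It gives the time, the measured TCP pose, the force, the opening and the grip force at its end, in the units of the state.
- get_state(): the state, without advancing time (a new reading comes with each control period).
- snapshot(name): name is "side" or "top" or "wrist"; returns a dict with "img" (420x560x3 uint8, red, green, blue), "vertical_fov" (degrees; the focal length in pixels is half the picture's height over the tangent of half this angle, whatever the lens; pixels are square), "cx", "cy" (the principal point, pixels), "extrinsics" (4x4, takes a point from camera to world coordinates). Camera axes: x right, y up, looking along -z (the intrinsics and any distortion apply to the point x, -y, -z); pixel columns grow to the right and rows downward; lengths in m; the calibration is good to about 2 mm. A picture is of the moment at which its call begins. There is no depth.
- finish_job(): hands the job in; it is judged then, once.
The state is a dict: "clock": time; "q": joint angles; "qd": joint speeds; "joint_torque": joint torques, N m; "tool_pos": TCP position; "eef_rot": TCP orientation; "contact_force": force on the tool from outside, world axes, zero at the start; "moment": the same for the moment, N m; "opening": opening from 0.0 (shut) to 1.0 (fully open); "finger_force": force on a finger pad.
Only numpy, scipy, OpenCV 4.12 (cv2) and the standard library are available. Lean on these libraries where they do the work, as an engineer would, in place of code of your own. Each camera call takes 0.05 s, during which the arm holds its last target. There are 200 camera calls.

## Working session

There is one attempt and no reset: what is moved stays moved. The work goes in short steps, Python scripts to look and compute and a tool call to move; the robot and the scene stay as the last step left them, time stands still between calls to the robot, and variables do not carry over. Pictures are saved under pics/ and viewed, at most 10 in all, crops included, and the job is handed in when it is done.

Besides the shell and the picture viewer there is one more tool, called after "Call:" as name([rows], argument=value, ...), one row to a line, values as JSON. send_rows: Moves the arm, as the interface text tells. Its arguments: {"type":"object","properties":{"motion":{"type":"array"},"grip_force":{"type":"number"}},"required":["motion"]}

```bash
mkdir -p pics; cat > h.py <<'E'
import numpy as np, cv2
from plant import *
from scipy.spatial.transform import Rotation as R
def snap(n,f=None):
    s=snapshot(n)
    if f: cv2.imwrite('pics/'+f,s['img'][:,:,::-1])
    return s
def ray(s,u,v):
    h=s['img'].shape[0]; f=h/2/np.tan(np.radians(s['vertical_fov'])/2)
    d=np.array([(u-s['cx'])/f,-(v-s['cy'])/f,-1.]); E=np.array(s['extrinsics'])
    return E[:3,3],E[:3,:3]@d
def onz(s,u,v,z):
    o,d=ray(s,u,v); return o+d*(z-o[2])/d[2]
def proj(s,p):
    E=np.array(s['extrinsics']); c=E[:3,:3].T@(np.array(p)-E[:3,3]); h=s['img'].shape[0]
    f=h/2/np.tan(np.radians(s['vertical_fov'])/2); return s['cx']+f*c[0]/-c[2], s['cy']-f*c[1]/-c[2]
def rel(p):
    st=get_state(); return R.from_quat(st['eef_rot']).inv().apply(np.array(p)-st['tool_pos'])*100
E
python3 - <<'E'
from h import *
ss=[snap(n,n+'0.png') for n in('top','side','wrist')]
for s in ss: print({k:(np.round(v,3) if k!='img' else 0) for k,v in s.items()})
st=get_state();print({k:np.round(v,3) for k,v in st.items()}); print(R.from_quat(st['eef_rot']).as_matrix().round(3))
E
```

```text
{'img': 0, 'vertical_fov': np.float64(49.769), 'cx': np.float64(279.017), 'cy': np.float64(214.015), 'extrinsics': array([[-0.026,  0.995, -0.099,  0.45 ],
       [-0.999, -0.023,  0.026, -0.007],
       [ 0.024,  0.1  ,  0.995,  1.171],
       [ 0.   ,  0.   ,  0.   ,  1.   ]])}
{'img': 0, 'vertical_fov': np.float64(45.441), 'cx': np.float64(280.137), 'cy': np.float64(207.848), 'extrinsics': array([[-0.956,  0.216, -0.198,  0.306],
       [-0.293, -0.701,  0.651,  0.852],
       [ 0.002,  0.68 ,  0.733,  1.059],
       [ 0.   ,  0.   ,  0.   ,  1.   ]])}
{'img': 0, 'vertical_fov': np.float64(65.608), 'cx': np.float64(278.819), 'cy': np.float64(208.426), 'extrinsics': array([[ 0.312,  0.909,  0.276,  0.267],
       [-0.95 ,  0.298,  0.089, -0.569],
       [-0.001, -0.29 ,  0.957,  0.384],
       [ 0.   ,  0.   ,  0.   ,  1.   ]])}
{'clock': np.float64(0.15), 'q': array([ 1.288,  0.69 , -0.195,  1.566,  0.157,  0.902, -0.215]), 'qd': array([-0.   , -0.003,  0.002, -0.004,  0.001, -0.002, -0.001]), 'joint_torque': array([-2.0000e-03, -5.2786e+01, -1.2690e+00, -1.5359e+01, -5.3000e-02,
        4.0000e-03,  0.0000e+00]), 'tool_pos': array([ 0.195, -0.593,  0.249]), 'eef_rot': array([ 0.987,  0.158, -0.   , -0.001]), 'contact_force': array([ 0.28 , -0.381, -0.146]), 'moment': array([ 0.024,  0.038, -0.006]), 'finger_force': np.float64(0.0), 'opening': np.float64(0.998)}
[[ 0.95   0.312 -0.   ]
 [ 0.312 -0.95   0.001]
 [-0.    -0.001 -1.   ]]
```

```bash
ls -la pics
```

```text
total 992
drwxr-xr-x 2 agent agent   4096 Dec  2 01:09 .
drwxr-xr-x 3 agent agent   4096 Dec  2 01:09 ..
-rw-r--r-- 1 agent agent 400662 Dec  2 01:09 side0.png
-rw-r--r-- 1 agent agent 213687 Dec  2 01:09 top0.png
-rw-r--r-- 1 agent agent 388680 Dec  2 01:09 wrist0.png
```

View pics/top0.png

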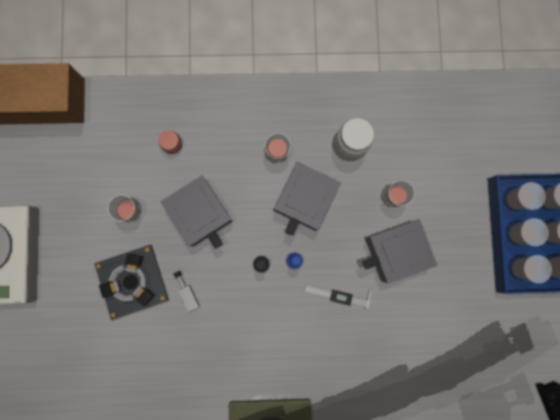

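View pics/side0.png

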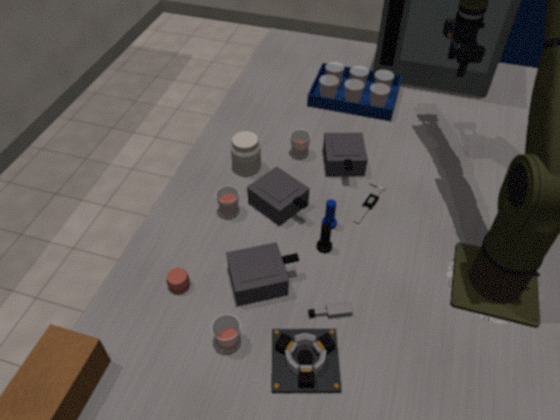

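The top view shows three closed cases at about (196,211), (307,196) and (400,250), with tabs at (216,240), (291,227) and (369,263). The holder is at (131,282), the black pusher at (261,264) with a blue look-alike at (294,260), the clamp at (187,292) and the caliper at (340,297).

```bash
python3 - <<'E'
from h import *
T=snap('top'); S=snap('side')
g=T['img'].max(2)
for (x0,y0,x1,y1),nm in [((155,165,240,255),'A'),((265,155,345,240),'B'),((355,212,442,288),'C')]:
    sub=g[y0:y1,x0:x1]
    lid=((sub<100)).astype(np.uint8); tab=(sub<38).astype(np.uint8)
    print(nm,np.percentile(sub,[2,10,25,50,75,95]))
    op=cv2.morphologyEx(lid,cv2.MORPH_OPEN,np.ones((17,17)))
    c=max(cv2.findContours(op,0,2)[0],key=cv2.contourArea); r=cv2.minAreaRect(c)
    n,l,stt,ce=cv2.connectedComponentsWithStats(tab); 
    P=[onz(T,u+x0,v+y0,.066)[:2].round(4) for u,v in cv2.boxPoints(r)]
    print('lid',np.round(r[0],1)+[x0,y0],np.round(r[1],1),P,np.mean(P,0).round(4),[np.linalg.norm(P[i]-P[i-1]).round(3) for i in range(4)])
    for i in range(1,n):
        if stt[i,4]>25: p=ce[i]+[x0,y0]; print('tab',p.round(1),stt[i],onz(T,*p,.07)[:2].round(4))
def blob(s,box,f,z,nm):
    x0,y0,x1,y1=box; m=f(s['img'][y0:y1,x0:x1].astype(int)).astype(np.uint8)
    n,l,st,ce=cv2.connectedComponentsWithStats(m); i=1+np.argmax(st[1:,4]); p=ce[i]+[x0,y0]; print(nm,p.round(1),st[i],onz(s,*p,z).round(4)); return p
blob(T,(245,248,278,280),lambda a:a.max(2)<50,.09,'pusher top')
def ring(a): return (a.min(2)>105)
# holder orange corners
a=T['img'].astype(int); m=((a[:,:,0]-a[:,:,2]>60)&(a[:,:,0]-a[:,:,1]>25)).astype(np.uint8); m[:,180:]=0; m[:235]=0
n,l,st,ce=cv2.connectedComponentsWithStats(m)
for i in range(1,n): print('or',ce[i].round(1),st[i,4],onz(T,*ce[i],.012)[:2].round(4))
h=(g[235:330,85:178]<75).astype(np.uint8); h=cv2.morphologyEx(h,cv2.MORPH_CLOSE,np.ones((25,25)))
r=cv2.minAreaRect(max(cv2.findContours(h,0,2)[0],key=cv2.contourArea)); P=[onz(T,u+85,v+235,.012)[:2].round(4) for u,v in cv2.boxPoints(r)];print('holder',P,np.mean(P,0))
# crops enlarged
def crop(s,b,k): return cv2.resize(s['img'][b[1]:b[3],b[0]:b[2],::-1],None,fx=k,fy=k,interpolation=cv2.INTER_CUBIC)
cv2.imwrite('pics/c1.png',crop(T,(90,160,290,330),3.5))
E
```

```text
A [ 62. 103. 105. 130. 137. 139.]Traceback (most recent call last):
  File "<stdin>", line 9, in <module>
ValueError: max() iterable argument is empty
```

```bash
cat > m.py <<'E'
from h import *
T=snap('top'); S=snap('side')
g=T['img'].max(2)
for (x0,y0,x1,y1),nm in [((155,165,240,255),'A'),((265,155,345,240),'B'),((355,212,442,288),'C')]:
    sub=g[y0:y1,x0:x1]
    lid=((sub<117)).astype(np.uint8); tab=(sub<80).astype(np.uint8)
    op=cv2.morphologyEx(lid,cv2.MORPH_OPEN,cv2.getStructuringElement(2,(21,21)))
    c=max(cv2.findContours(op,0,2)[0],key=cv2.contourArea); r=cv2.minAreaRect(c)
    n,l,stt,ce=cv2.connectedComponentsWithStats(tab); 
    P=[onz(T,u+x0,v+y0,.066)[:2].round(4) for u,v in cv2.boxPoints(r)]
    print('lid',np.round(r[0],1)+[x0,y0],np.round(r[1],1),P,np.mean(P,0).round(4),[np.linalg.norm(P[i]-P[i-1]).round(3) for i in range(4)])
    for i in range(1,n):
        if stt[i,4]>25: p=ce[i]+[x0,y0]; print('tab',p.round(1),stt[i],onz(T,*p,.07)[:2].round(4))
def blob(s,box,f,z,nm):
    x0,y0,x1,y1=box; m=f(s['img'][y0:y1,x0:x1].astype(int)).astype(np.uint8)
    n,l,st,ce=cv2.connectedComponentsWithStats(m); i=1+np.argmax(st[1:,4]); p=ce[i]+[x0,y0]; print(nm,p.round(1),st[i],onz(s,*p,z).round(4)); return p
blob(T,(245,248,278,280),lambda a:a.max(2)<70,.05,'pusher')
a=T['img'].astype(int); m=((a[:,:,0]-a[:,:,2]>60)&(a[:,:,0]-a[:,:,1]>25)).astype(np.uint8); m[:,180:]=0; m[:235]=0
n,l,st,ce=cv2.connectedComponentsWithStats(m)
for i in range(1,n): print('or',ce[i].round(1),st[i,4],onz(T,*ce[i],.012)[:2].round(4))
h=(g[235:330,85:178]<100).astype(np.uint8); h=cv2.morphologyEx(h,cv2.MORPH_CLOSE,np.ones((25,25)))
r=cv2.minAreaRect(max(cv2.findContours(h,0,2)[0],key=cv2.contourArea)); P=[onz(T,u+85,v+235,.012)[:2].round(4) for u,v in cv2.boxPoints(r)];print('holder',P,np.mean(P,0))
def crop(s,b,k): return cv2.resize(s['img'][b[1]:b[3],b[0]:b[2],::-1],None,fx=k,fy=k,interpolation=cv2.INTER_CUBIC)
cv2.imwrite('pics/c1.png',crop(T,(90,160,290,330),3.5))
E
python3 m.py
```

```text
lid [197.9 214.1] [62.4 52.8] [array([0.5962, 0.2572]), array([0.6643, 0.148 ]), array([0.5322, 0.0677]), array([0.4659, 0.1765])] [0.5646 0.1624] [np.float64(0.153), np.float64(0.129), np.float64(0.155), np.float64(0.127)]
tab [213.1 236.5] [ 36  55  41  28 257] [0.5083 0.1255]
lid [305.8 198.4] [50.1 59. ] [array([ 0.5614, -0.0141]), array([ 0.6917, -0.0828]), array([ 0.633 , -0.1923]), array([ 0.5038, -0.1224])] [ 0.5975 -0.1029] [np.float64(0.123), np.float64(0.147), np.float64(0.124), np.float64(0.147)]
tab [293.1 223.9] [ 10  55  41  25 232] [ 0.5345 -0.0694]
lid [397.9 252.3] [53.7 64.6] [array([ 0.4966, -0.2287]), array([ 0.5466, -0.3821]), array([ 0.4213, -0.4196]), array([ 0.3729, -0.2675])] [ 0.4594 -0.3245] [np.float64(0.13), np.float64(0.161), np.float64(0.131), np.float64(0.16)]
tab [373.4 260.2] [  7  25  25  45 396] [ 0.4412 -0.2622]
pusher [260.9 263.8] [  9   9  15  15 187] [0.4394 0.0115 0.05  ]
or [146.8 249.2] 6 [0.4834 0.3004]
or [ 98.  265.5] 6 [0.4454 0.4226]
or [131.7 266.2] 10 [0.4415 0.3382]
or [112.  287.2] 14 [0.3903 0.387 ]
or [138.8 293.1] 12 [0.3739 0.32  ]
or [162.2 297.6] 5 [0.3611 0.2617]
or [112.5 314.5] 4 [0.3229 0.385 ]
holder [array([0.4483, 0.4698]), array([0.5374, 0.2771]), array([0.3638, 0.1948]), array([0.2779, 0.386 ])] [0.40685  0.331925]
```

View pics/c1.png

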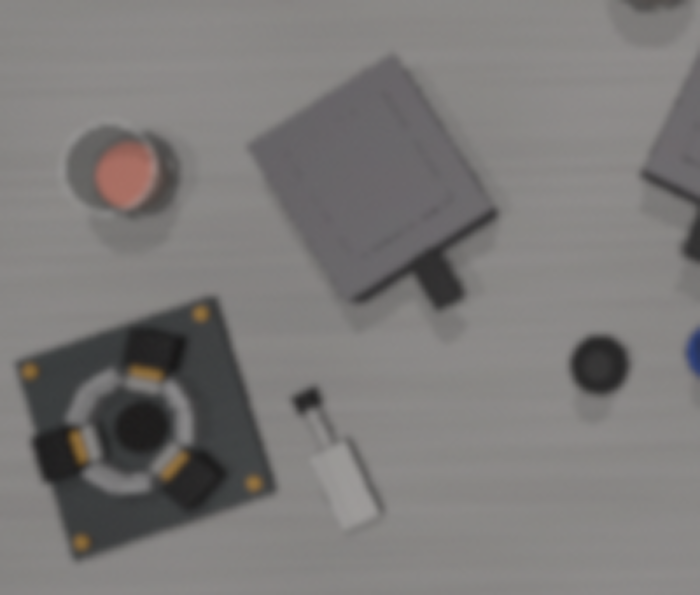

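The crop shows the holder with screws at its four corners (centre about (130,282)), lid A with its tab to the lower right, the clamp and the black pusher. Next I get the lid quads using colour.

```bash
python3 - <<'E'
from h import *
T=snap('top'); a=cv2.GaussianBlur(T['img'],(3,3),0).astype(int); g=a.max(2); d=(a[:,:,0]+a[:,:,2])/2-a[:,:,1]
print(a[205,196],a[195,300],a[250,405],a[300,230],a[240,190+45], a[262,372])
for (x0,y0,x1,y1),nm in [((155,165,240,255),'A'),((265,155,345,240),'B'),((355,212,442,288),'C')]:
    m=((d>1.6)&(g<118)&(g>60)).astype(np.uint8)[y0:y1,x0:x1]
    m=cv2.morphologyEx(cv2.morphologyEx(m,cv2.MORPH_CLOSE,np.ones((5,5))),cv2.MORPH_OPEN,cv2.getStructuringElement(2,(15,15)))
    c=max(cv2.findContours(m,0,2)[0],key=cv2.contourArea)
    W=np.array([onz(T,u+x0,v+y0,.066)[:2] for u,v in c[:,0]]); r=cv2.minAreaRect((W*1000).astype(np.float32))
    t=np.argwhere(g[y0:y1,x0:x1]<75)[:,::-1]+[x0,y0]; tw=np.array([onz(T,*p,.07)[:2] for p in t])
    ce=np.array(r[0])/1000; dd=np.linalg.norm(tw-ce,axis=1); tip=tw[dd>np.sort(dd)[-25]]
    bp=cv2.boxPoints(r)/1000; e=bp[1]-bp[0]; best=None
    for k in range(4):
        ang=np.arctan2(e[1],e[0])+k*np.pi/2; u=np.array([np.cos(ang),np.sin(ang)])
        s=u@(ce-tip.mean(0))
        if best is None or s>best[0]: best=(s,ang,u)
    s,ang,u=best; v=ce-tip.mean(0)
    print(nm,'c',ce.round(4),'size',np.round(r[1],1),'yaw',round(np.degrees(ang),1),'yaw via tab',round(np.degrees(np.arctan2(v[1],v[0])),1),'tab',(ce-.093*u).round(4),'hinge',(ce+.065*u).round(4), 'tipdist',round(dd.max(),4))
E
```

```text
[105 102 106] [108 106 108] [100  97 100] [136 134 132] [138 136 133] [47 46 47]
A c [0.5731 0.1684] size [132.8 121.2] yaw 32.5 yaw via tab 32.6 tab [0.4947 0.1184] hinge [0.6279 0.2033] tipdist 0.1042
B c [ 0.6037 -0.1054] size [120.7 133.2] yaw -25.9 yaw via tab -27.7 tab [ 0.52   -0.0648] hinge [ 0.6622 -0.1338] tipdist 0.1038
C c [ 0.4625 -0.3371] size [121.8 133.2] yaw -71.9 yaw via tab -73.6 tab [ 0.4336 -0.2487] hinge [ 0.4827 -0.3989] tipdist 0.1073
```

Call:
send_rows([
  {"rz": -0.15,"jaw": 5},
  {"rz": -0.15,"jaw": 5},
  {"rz": -0.15,"jaw": 5},
  {"rz": -0.15,"jaw": 5},
  {"rz": -0.15,"jaw": 5},
], grip_force=20)

```text
schema error: expected keys x, y, z, rx, ry, rz, jaw
```

Call:
send_rows([
  {"rz": -0.15,"jaw": 5},
  {"rz": -0.15,"jaw": 5},
  {"rz": -0.15,"jaw": 5},
  {"rz": -0.15,"jaw": 5},
  {"rz": -0.15,"jaw": 5},
])

```text
schema error: expected keys x, y, z, rx, ry, rz, jaw
```

Call:
send_rows([
  {"rz": -0.07,"jaw": 5},
  {"x": 2.8,"y": 3.7,"z": 1.3,"jaw": 5},
  {"x": 2.8,"y": 3.7,"z": 1.3,"jaw": 5},
  {"x": 2.8,"y": 3.7,"z": 1.3,"jaw": 5},
  {"x": 2.8,"y": 3.7,"z": 1.3,"jaw": 5},
])

```text
schema error: expected keys x, y, z, rx, ry, rz, jaw
```

Call:
send_rows([
  {"x": 2.8,"y": 3.7,"z": 1.3,"jaw": 5},
  {"x": 2.8,"y": 3.7,"z": 1.3,"jaw": 5},
  {"x": 2.8,"y": 3.7,"z": 1.3,"jaw": 5},
  {"x": 2.8,"y": 3.7,"z": 1.3,"jaw": 5},
  {"x": 2.8,"y": 3.7,"z": 1.3,"jaw": 5},
])

```text
schema error: expected keys x, y, z, rx, ry, rz, jaw
```

```bash
cat >> h.py <<'E'
def where(p=None,yaw=None):
    st=get_state(); M=R.from_quat(st['eef_rot']).as_matrix()
    print('t',round(float(st['clock']),2),'pos',np.round(st['tool_pos'],4),'yaw_y',round(np.degrees(np.arctan2(M[1,1],M[0,1])),2),'tilt z',M[:,2].round(3),'F',np.round(st['contact_force'],1),'open',round(float(st['opening'])*8.81,2),'ff',round(float(st['finger_force']),1))
    print(' q',np.round(st['q'],2))
    if p is not None: print(' rel cm',rel(p).round(2))
    if yaw is not None:
        d=(yaw-np.degrees(np.arctan2(M[1,1],M[0,1]))+180)%360-180; print(' rz',round(-np.radians(d),3))
E
python3 - <<'E'
from h import *
where([.4336,-.2487,.058],18.1)
s=snap('wrist','w1.png'); print(proj(s,[.4336,-.2487,.072]))
E
```

```text
t 0.4 pos [ 0.1947 -0.5938  0.2496] yaw_y -71.85 tilt z [-0.  0. -1.] F [ 0.6 -0.5 -0.6] open 8.82 ff 0.0
 q [ 1.29  0.69 -0.19  1.57  0.16  0.9  -0.22]
 rel cm [ 33.45 -25.35  19.17]
 rz -1.57
(np.float64(-89.37979905537338), np.float64(-282.0190129446348))
```

View pics/w1.png

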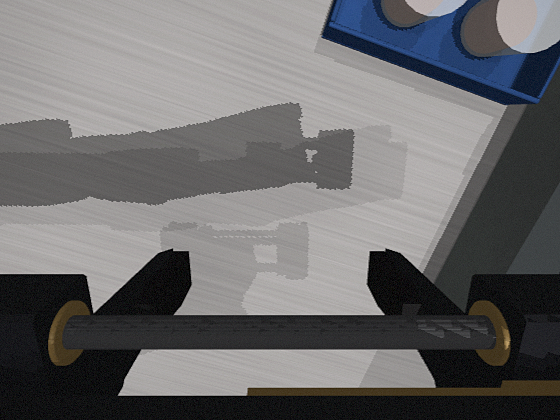

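The calls were refused because every key is required. The wrist view shows the jaws over the empty bench, with the blue tray at the upper right.

Call:
send_rows([
  {"x": 0,"y": 0,"z": 0,"rx": 0,"ry": 0,"rz": -0.15,"jaw": 5},
  {"x": 0,"y": 0,"z": 0,"rx": 0,"ry": 0,"rz": -0.15,"jaw": 5},
  {"x": 0,"y": 0,"z": 0,"rx": 0,"ry": 0,"rz": -0.15,"jaw": 5},
  {"x": 0,"y": 0,"z": 0,"rx": 0,"ry": 0,"rz": -0.15,"jaw": 5},
  {"x": 0,"y": 0,"z": 0,"rx": 0,"ry": 0,"rz": -0.15,"jaw": 5},
], grip_force=20)

```text
clock: 0.95
tool_pos: [0.1946, -0.5939, 0.2498]
eef_rot: [0.86, 0.511, -0.0, 0.0]
contact_force: [0.0, -0.3, -0.6]
opening: 0.579
finger_force: 0.0
```

Call:
send_rows([
  {"x": 0,"y": 0,"z": 0,"rx": 0,"ry": 0,"rz": -0.15,"jaw": 5},
  {"x": 0,"y": 0,"z": 0,"rx": 0,"ry": 0,"rz": -0.15,"jaw": 5},
  {"x": 0,"y": 0,"z": 0,"rx": 0,"ry": 0,"rz": -0.15,"jaw": 5},
  {"x": 0,"y": 0,"z": 0,"rx": 0,"ry": 0,"rz": -0.15,"jaw": 5},
  {"x": 0,"y": 0,"z": 0,"rx": 0,"ry": 0,"rz": -0.15,"jaw": 5},
])

```text
clock: 1.45
tool_pos: [0.1945, -0.594, 0.2498]
eef_rot: [0.613, 0.79, -0.0, -0.0]
contact_force: [0.2, -0.1, 0.6]
opening: 0.566
finger_force: 0.0
```

Call:
send_rows([
  {"x": 0,"y": 0,"z": 0,"rx": 0,"ry": 0,"rz": -0.07,"jaw": 5},
  {"x": 2.8,"y": 3.7,"z": 1.3,"rx": 0,"ry": 0,"rz": 0,"jaw": 5},
  {"x": 2.8,"y": 3.7,"z": 1.3,"rx": 0,"ry": 0,"rz": 0,"jaw": 5},
  {"x": 2.8,"y": 3.7,"z": 1.3,"rx": 0,"ry": 0,"rz": 0,"jaw": 5},
  {"x": 2.8,"y": 3.7,"z": 1.3,"rx": 0,"ry": 0,"rz": 0,"jaw": 5},
])

```text
clock: 1.95
tool_pos: [0.3013, -0.4403, 0.1975]
eef_rot: [0.587, 0.809, 0.0, 0.0]
contact_force: [1.4, 0.6, 0.4]
opening: 0.564
finger_force: 0.0
```

Call:
send_rows([
  {"x": 2.8,"y": 3.7,"z": 1.3,"rx": 0,"ry": 0,"rz": 0,"jaw": 5},
  {"x": 2.8,"y": 3.7,"z": 1.3,"rx": 0,"ry": 0,"rz": 0,"jaw": 5},
  {"x": 2.8,"y": 3.7,"z": 1.3,"rx": 0,"ry": 0,"rz": 0,"jaw": 5},
  {"x": 2.8,"y": 3.7,"z": 1.3,"rx": 0,"ry": 0,"rz": 0,"jaw": 5},
  {"x": 2.8,"y": 3.7,"z": 1.3,"rx": 0,"ry": 0,"rz": 0,"jaw": 5},
])

```text
clock: 2.45
tool_pos: [0.434, -0.2496, 0.1324]
eef_rot: [0.587, 0.809, -0.0, 0.0]
contact_force: [1.2, -0.5, -0.4]
opening: 0.568
finger_force: 0.0
```

```bash
python3 - <<'E'
from h import *
where([.4336,-.2487,.058],18.1)
s=snap('wrist','w2.png'); print(proj(s,[.4336,-.2487,.072]))
E
```

```text
t 2.45 pos [ 0.434  -0.2496  0.1324] yaw_y 18.07 tilt z [ 0.001 -0.001 -1.   ] F [ 1.2 -0.5 -0.4] open 5.0 ff 0.0
 q [ 0.69  0.75 -0.42  2.03  0.64  0.49  0.11]
 rel cm [ 0.11 -0.02  7.44]
 rz -0.0
(np.float64(275.91992576016713), np.float64(230.8186456704901))
```

View pics/w2.png

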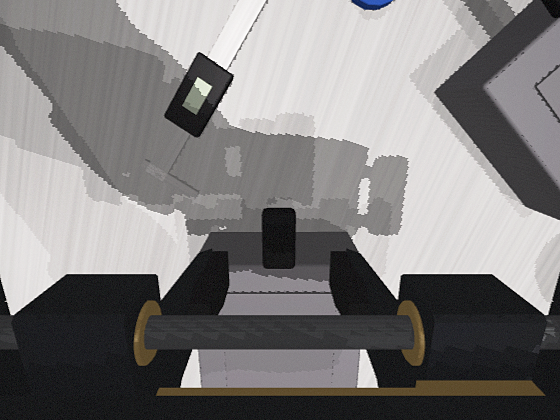

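The tab shows at (279,238), centred between the jaws and aligned, so I descend, pinch and lift.

Call:
send_rows([
  {"x": 0.1,"y": 0,"z": 3.7,"rx": 0,"ry": 0,"rz": 0,"jaw": 5},
  {"x": 0,"y": 0,"z": 3.7,"rx": 0,"ry": 0,"rz": 0,"jaw": 5},
  {"x": 0,"y": 0,"z": 0,"rx": 0,"ry": 0,"rz": 0,"jaw": 1.8},
  {"x": 0,"y": 0,"z": 0,"rx": 0,"ry": 0,"rz": 0,"jaw": 1.8},
  {"x": 0,"y": 0,"z": 0,"rx": 0,"ry": 0,"rz": 0,"jaw": 1.8},
], grip_force=20)

```text
clock: 3.0
tool_pos: [0.4334, -0.2506, 0.0602]
eef_rot: [0.587, 0.809, 0.0, 0.001]
contact_force: [-0.4, -0.6, 0.1]
opening: 0.317
finger_force: 0.0
```

Call:
send_rows([
  {"x": 0,"y": 0,"z": 0,"rx": 0,"ry": 0,"rz": 0,"jaw": 1.8},
  {"x": -0.2,"y": 0,"z": -1.96,"rx": 0,"ry": 0,"rz": 0,"jaw": 1.8},
  {"x": -0.44,"y": 0,"z": -1.92,"rx": 0,"ry": 0,"rz": 0,"jaw": 1.8},
  {"x": -0.68,"y": 0,"z": -1.85,"rx": 0,"ry": 0,"rz": 0,"jaw": 1.8},
  {"x": -0.9,"y": 0,"z": -1.75,"rx": 0,"ry": 0,"rz": 0,"jaw": 1.8},
])

```text
clock: 3.5
tool_pos: [0.4409, -0.2711, 0.1357]
eef_rot: [0.587, 0.81, 0.001, 0.002]
contact_force: [3.2, -1.2, -6.2]
opening: 0.248
finger_force: 20.0
```

```bash
python3 - <<'E'
from h import *
where([.4336,-.2487,.058],18.1)
E
```

```text
t 3.5 pos [ 0.4409 -0.2711  0.1357] yaw_y 18.14 tilt z [ 0.004  0.    -1.   ] F [ 3.2 -1.2 -6.2] open 2.19 ff 20.0
 q [ 0.74  0.76 -0.46  1.98  0.63  0.54  0.15]
 rel cm [ 2.36 -0.02  7.77]
 rz 0.001
```

Call:
send_rows([
  {"x": -1.11,"y": 0,"z": -1.63,"rx": 0,"ry": 0,"rz": 0,"jaw": 1.8},
  {"x": -1.31,"y": 0,"z": -1.47,"rx": 0,"ry": 0,"rz": 0,"jaw": 1.8},
  {"x": -1.48,"y": 0,"z": -1.3,"rx": 0,"ry": 0,"rz": 0,"jaw": 1.8},
  {"x": -1.63,"y": 0,"z": -1.1,"rx": 0,"ry": 0,"rz": 0,"jaw": 1.8},
  {"x": -1.76,"y": 0,"z": -0.89,"rx": 0,"ry": 0,"rz": 0,"jaw": 1.8},
])

```text
clock: 4.0
tool_pos: [0.4634, -0.34, 0.1995]
eef_rot: [0.587, 0.81, 0.001, 0.001]
contact_force: [5.2, -0.2, -9.0]
opening: 0.25
finger_force: 20.0
```

Call:
send_rows([
  {"x": -1.85,"y": 0,"z": -0.67,"rx": 0,"ry": 0,"rz": 0,"jaw": 1.8},
  {"x": -1.92,"y": 0,"z": -0.43,"rx": 0,"ry": 0,"rz": 0,"jaw": 1.8},
  {"x": -1.96,"y": 0,"z": -0.19,"rx": 0,"ry": 0,"rz": 0,"jaw": 1.8},
  {"x": -1.97,"y": 0,"z": 0.06,"rx": 0,"ry": 0,"rz": 0,"jaw": 1.8},
  {"x": -1.95,"y": 0,"z": 0.3,"rx": 0,"ry": 0,"rz": 0,"jaw": 1.8},
])

```text
clock: 4.5
tool_pos: [0.4932, -0.4306, 0.2079]
eef_rot: [0.587, 0.81, 0.002, 0.0]
contact_force: [4.5, 4.8, -6.9]
opening: 0.251
finger_force: 20.0
```

```bash
python3 - <<'E'
from h import *
where([.4336,-.2487,.058],18.1)
t=snap('top'); s=snap('side')
k=lambda s,b:cv2.resize(s['img'][b[1]:b[3],b[0]:b[2],::-1],(400,300),interpolation=cv2.INTER_CUBIC)
cv2.imwrite('pics/ts1.png',np.hstack([k(t,(320,190,480,310)),k(s,(260,80,420,200))]))
E
```

```text
t 4.5 pos [ 0.4932 -0.4306  0.2079] yaw_y 18.18 tilt z [ 0.003  0.003 -1.   ] F [ 4.5  4.8 -6.9] open 2.21 ff 20.0
 q [ 0.95  0.83 -0.58  1.5   0.51  0.97  0.54]
 rel cm [19.1  -0.04 15.03]
 rz 0.001
```

View pics/ts1.png

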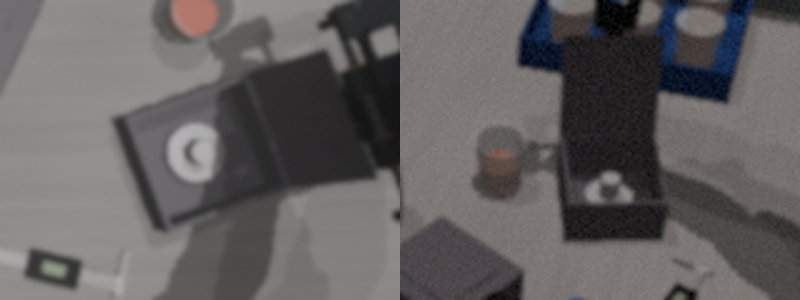

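Case C is the right one. Its round foot with the thin round stud shows at crop (192,153), and the lid is at about 1.7 rad. Next I locate the part, finish the lid arc and release.

```bash
python3 - <<'E'
from h import *
out=[]
t=snap('top'); 
for n,s,b in(('top',t,(380,230,420,270)),('side',snap('side'),(368,140,400,168))):
    x0,y0,x1,y1=b; g=cv2.resize(s['img'][y0:y1,x0:x1].min(2),None,fx=4,fy=4,interpolation=cv2.INTER_CUBIC)
    if n=='side': continue
    m=(g>150).astype(np.uint8); c=max(cv2.findContours(m,0,2)[0],key=cv2.contourArea); c=cv2.convexHull(c)
    e=cv2.fitEllipse(c); (u,v),r=cv2.minEnclosingCircle(c); print('ell',e,r)
    for (a,bb) in (e[0],(u,v)): p=onz(s,(a+.5)/4-.5+x0,(bb+.5)/4-.5+y0,.019); print((a/4+x0,bb/4+y0),p.round(4), 'diam mm', (e[1][0]+e[1][1])/8*1.152/ (210/np.tan(np.radians(s['vertical_fov']/2)))*1000)
E
```

```text
ell ((69.81387329101562, 82.924072265625), (79.0405044555664, 90.60505676269531), 0.3802700638771057) 44.90277099609375
(397.4534683227539, 250.73101806640625) [ 0.4643 -0.336   0.019 ] diam mm 53.960016156164535
(398.25, 250.875) [ 0.4639 -0.338   0.019 ] diam mm 53.960016156164535
```

Call:
send_rows([
  {"x": -1.89,"y": 0,"z": 0.5,"rx": 0,"ry": 0,"rz": 0,"jaw": 1.8},
  {"x": 0,"y": 0,"z": 0,"rx": 0,"ry": 0,"rz": 0,"jaw": 4.5},
  {"x": 0,"y": 0,"z": 0,"rx": 0,"ry": 0,"rz": 0,"jaw": 4.5},
  {"x": 0,"y": 0,"z": -2.5,"rx": 0,"ry": 0,"rz": 0,"jaw": 4.5},
  {"x": 0,"y": 0,"z": -2.5,"rx": 0,"ry": 0,"rz": 0,"jaw": 4.5},
])

```text
clock: 5.2
tool_pos: [0.4965, -0.4497, 0.2525]
eef_rot: [0.587, 0.81, -0.001, -0.001]
contact_force: [0.6, -0.2, 0.6]
opening: 0.507
finger_force: 0.0
```

```bash
python3 - <<'E'
from h import *
where([.4625,-.3371,.12],18.1)
E
```

```text
t 5.2 pos [ 0.4965 -0.4497  0.2525] yaw_y 18.11 tilt z [-0.003  0.    -1.   ] F [ 0.6 -0.2  0.6] open 4.47 ff 0.0
 q [ 0.96  0.8  -0.6   1.4   0.47  1.09  0.6 ]
 rel cm [11.74  0.3  13.26]
 rz 0.0
```

Call:
send_rows([
  {"x": 3.9,"y": 0.15,"z": -0.5,"rx": 0,"ry": 0,"rz": 0,"jaw": 4.5},
  {"x": 3.9,"y": 0.15,"z": 0,"rx": 0,"ry": 0,"rz": 0,"jaw": 4.5},
  {"x": 3.9,"y": 0.15,"z": 2.5,"rx": 0,"ry": 0,"rz": 0,"jaw": 4.5},
  {"x": 0,"y": 0,"z": 4.5,"rx": 0,"ry": 0,"rz": 0,"jaw": 4.5},
  {"x": 0,"y": 0,"z": 4.5,"rx": 0,"ry": 0,"rz": 0,"jaw": 4.5},
])

```text
clock: 5.7
tool_pos: [0.4656, -0.3368, 0.1429]
eef_rot: [0.586, 0.81, -0.001, 0.002]
contact_force: [-0.5, -1.0, -0.3]
opening: 0.515
finger_force: 0.0
```

```bash
python3 - <<'E'
from h import *
where([.464,-.337,.033],18.1)
s=snap('wrist','w3.png'); print(proj(s,[.464,-.337,.045]),proj(s,[.464,-.337,.019]))
E
```

```text
t 5.7 pos [ 0.4656 -0.3368  0.1429] yaw_y 18.22 tilt z [ 0.002 -0.003 -1.   ] F [-0.5 -1.  -0.3] open 4.53 ff 0.0
 q [ 0.84  0.81 -0.51  1.81  0.6   0.68  0.3 ]
 rel cm [ 0.07 -0.17 10.99]
 rz 0.002
(np.float64(274.284092753949), np.float64(213.5116040942526)) (np.float64(274.66117396477), np.float64(203.7924715970834))
```

View pics/w3.png

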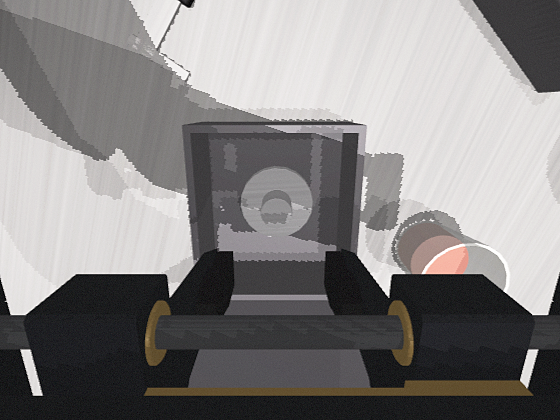

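The foot's centre is at (276,201) and the stud top at (276,213), matching the prediction to about 1 mm. I descend and grip.

Call:
send_rows([
  {"x": 0.05,"y": -0.1,"z": 4,"rx": 0,"ry": 0,"rz": 0,"jaw": 4.5},
  {"x": 0,"y": 0,"z": 4,"rx": 0,"ry": 0,"rz": 0,"jaw": 4.5},
  {"x": 0,"y": 0,"z": 2,"rx": 0,"ry": 0,"rz": 0,"jaw": 4.5},
  {"x": 0,"y": 0,"z": 0.9,"rx": 0,"ry": 0,"rz": 0,"jaw": 4.5},
  {"x": 0,"y": 0,"z": 0,"rx": 0,"ry": 0,"rz": 0,"jaw": 2},
], grip_force=25)

```text
clock: 6.25
tool_pos: [0.4646, -0.3374, 0.0331]
eef_rot: [0.587, 0.81, -0.0, -0.0]
contact_force: [0.2, 0.6, -0.5]
opening: 0.444
finger_force: 0.0
```

Call:
send_rows([
  {"x": 0,"y": 0,"z": 0,"rx": 0,"ry": 0,"rz": 0,"jaw": 2},
  {"x": 0,"y": 0,"z": 0,"rx": 0,"ry": 0,"rz": 0,"jaw": 2},
  {"x": 0,"y": 0,"z": 0,"rx": 0,"ry": 0,"rz": 0,"jaw": 2},
  {"x": 0,"y": 0,"z": 0,"rx": 0,"ry": 0,"rz": 0,"jaw": 2},
  {"x": 0,"y": 0,"z": 0,"rx": 0,"ry": 0,"rz": 0,"jaw": 2},
])

```text
clock: 6.75
tool_pos: [0.4654, -0.338, 0.0344]
eef_rot: [0.587, 0.809, -0.0, 0.001]
contact_force: [-1.3, 0.7, 7.1]
opening: 0.256
finger_force: 25.0
```

```bash
python3 - <<'E'
from h import *
where([.403,.3424,.18],18.1)
s=snap('top')
a=s['img'].astype(int); b=a[262:305,108:155]; g=b.min(2)
for r in b.max(2)[::2,::2]: print(*r)
E
```

```text
t 6.75 pos [ 0.4654 -0.338   0.0344] yaw_y 18.08 tilt z [ 0.002 -0.002 -1.   ] F [-1.3  0.7  7.1] open 2.26 ff 25.0
 q [ 0.76  0.97 -0.37  1.84  0.73  0.47  0.19]
 rel cm [ 66.59  15.2  -14.7 ]
 rz -0.0
69 67 67 66 67 67 68 68 59 41 40 40 40 41 41 35 29 51 68 70 71 70 71 71
67 66 68 67 68 69 77 79 63 62 91 82 70 58 45 32 33 57 69 71 72 72 72 72
68 68 68 69 76 96 120 113 81 95 140 146 142 129 84 45 52 66 71 71 71 71 72 73
68 68 70 85 115 136 136 124 105 117 136 139 141 139 103 93 79 66 66 70 72 72 72 72
69 70 90 124 134 130 125 106 86 107 128 135 137 132 119 137 119 78 65 67 71 72 72 73
68 77 119 133 125 113 94 74 64 69 76 83 97 101 104 135 142 103 69 63 69 73 73 74
69 92 132 130 118 83 65 62 64 63 57 51 53 61 74 116 142 134 87 67 67 72 73 73
74 113 133 125 101 71 63 65 61 46 38 35 34 41 59 91 123 139 101 70 67 70 74 74
87 127 129 116 81 65 66 64 44 35 35 34 35 33 41 69 110 141 118 73 68 70 73 74
82 109 115 105 76 57 64 57 37 34 34 34 35 35 35 61 111 143 124 75 68 70 73 74
43 69 95 123 104 54 57 53 35 35 34 33 33 34 34 59 111 142 125 75 67 70 73 74
40 109 139 138 124 65 50 54 37 34 34 34 35 34 38 66 111 141 124 75 68 71 73 74
39 101 149 137 137 85 46 59 45 35 34 34 35 35 55 92 113 121 105 71 70 73 75 75
38 73 144 141 140 103 51 61 62 50 42 41 43 56 90 131 126 95 62 52 55 66 73 74
38 49 122 135 132 105 58 61 67 67 64 63 66 89 128 139 141 129 63 37 33 49 67 73
38 39 76 88 106 103 80 68 64 66 69 70 82 123 138 143 146 98 49 42 37 32 49 65
38 37 47 100 127 126 119 102 82 73 79 84 96 122 138 151 109 52 43 44 44 38 32 51
44 50 62 103 131 136 132 128 121 113 124 127 110 87 111 108 57 43 44 45 46 43 36 53
60 61 64 71 94 119 134 134 135 137 138 137 113 72 60 50 42 43 44 45 44 38 48 67
64 66 67 68 69 76 99 112 119 118 116 107 88 65 55 43 43 43 43 44 39 45 64 72
68 68 68 68 69 68 70 72 71 68 66 66 65 66 67 59 45 43 42 38 43 62 72 74
70 68 69 68 69 68 68 68 67 67 67 69 69 69 70 70 60 47 42 45 59 69 77 82
```

Call:
send_rows([
  {"x": 0,"y": 0,"z": -1,"rx": 0,"ry": 0,"rz": 0,"jaw": 2},
  {"x": 0,"y": 0,"z": -3.5,"rx": 0,"ry": 0,"rz": 0,"jaw": 2},
  {"x": 0,"y": 0,"z": -4.5,"rx": 0,"ry": 0,"rz": 0,"jaw": 2},
  {"x": 0,"y": 0,"z": -4.5,"rx": 0,"ry": 0,"rz": 0,"jaw": 2},
  {"x": 2.2,"y": 0.5,"z": -1.2,"rx": 0,"ry": 0,"rz": 0,"jaw": 2},
])

```text
clock: 7.3
tool_pos: [0.4649, -0.3186, 0.1848]
eef_rot: [0.589, 0.808, -0.0, 0.005]
contact_force: [1.2, 0.4, -1.8]
opening: 0.255
finger_force: 25.0
```

Call:
send_rows([
  {"x": 4.44,"y": 1,"z": 0,"rx": 0,"ry": 0,"rz": 0,"jaw": 2},
  {"x": 4.44,"y": 1,"z": 0,"rx": 0,"ry": 0,"rz": 0,"jaw": 2},
  {"x": 4.44,"y": 1,"z": 0,"rx": 0,"ry": 0,"rz": 0,"jaw": 2},
  {"x": 4.44,"y": 1,"z": 0,"rx": 0,"ry": 0,"rz": 0,"jaw": 2},
  {"x": 4.44,"y": 1,"z": 0,"rx": 0,"ry": 0,"rz": 0,"jaw": 2},
])

```text
clock: 7.8
tool_pos: [0.4409, -0.0866, 0.1806]
eef_rot: [0.587, 0.809, 0.0, 0.001]
contact_force: [-0.0, 0.3, -1.5]
opening: 0.256
finger_force: 25.0
```

Call:
send_rows([
  {"x": 4.44,"y": 1,"z": 0,"rx": 0,"ry": 0,"rz": 0,"jaw": 2},
  {"x": 4.44,"y": 1,"z": 0,"rx": 0,"ry": 0,"rz": 0,"jaw": 2},
  {"x": 4.44,"y": 1,"z": 0,"rx": 0,"ry": 0,"rz": 0,"jaw": 2},
  {"x": 4.44,"y": 1,"z": 0,"rx": 0,"ry": 0,"rz": 0,"jaw": 2},
  {"x": 4.44,"y": 1,"z": 0,"rx": 0,"ry": 0,"rz": 0,"jaw": 2},
])

```text
clock: 8.3
tool_pos: [0.4194, 0.1402, 0.1805]
eef_rot: [0.587, 0.81, 0.0, 0.0]
contact_force: [0.7, 0.0, -0.2]
opening: 0.259
finger_force: 25.0
```

```bash
python3 - <<'E'
from h import *
where([.403,.3424,.15],18.1)
E
```

```text
t 8.3 pos [0.4194 0.1402 0.1805] yaw_y 18.12 tilt z [ 0.001  0.    -1.   ] F [ 0.7  0.  -0.2] open 2.28 ff 25.0
 q [-0.17  0.61 -0.4   2.16  0.52  0.46 -0.66]
 rel cm [19.73  4.73  3.05]
 rz 0.0
```

Call:
send_rows([
  {"x": 4.3,"y": 1,"z": 0.5,"rx": 0,"ry": 0,"rz": 0,"jaw": 2},
  {"x": 4.3,"y": 1,"z": 0.5,"rx": 0,"ry": 0,"rz": 0,"jaw": 2},
  {"x": 4.3,"y": 1,"z": 0.5,"rx": 0,"ry": 0,"rz": 0,"jaw": 2},
  {"x": 4.2,"y": 1,"z": 0.5,"rx": 0,"ry": 0,"rz": 0,"jaw": 2},
  {"x": 2.6,"y": 0.75,"z": 0.5,"rx": 0,"ry": 0,"rz": 0,"jaw": 2},
])

```text
clock: 8.8
tool_pos: [0.4024, 0.3449, 0.1556]
eef_rot: [0.585, 0.811, 0.002, -0.001]
contact_force: [0.3, -0.5, -1.5]
opening: 0.253
finger_force: 25.0
```

Call:
send_rows([
  {"x": 0,"y": 0,"z": 0,"rx": 0,"ry": 0,"rz": 0,"jaw": 2},
  {"x": 0,"y": 0,"z": 0,"rx": 0,"ry": 0,"rz": 0,"jaw": 2},
  {"x": 0,"y": 0,"z": 0,"rx": 0,"ry": 0,"rz": 0,"jaw": 2},
  {"x": 0,"y": 0,"z": 0,"rx": 0,"ry": 0,"rz": 0,"jaw": 2},
  {"x": 0,"y": 0,"z": 0,"rx": 0,"ry": 0,"rz": 0,"jaw": 2},
])

```text
clock: 9.3
tool_pos: [0.4042, 0.3391, 0.1549]
eef_rot: [0.588, 0.809, -0.0, 0.0]
contact_force: [0.1, 0.3, -2.0]
opening: 0.256
finger_force: 25.0
```

```bash
python3 - <<'E'
from h import *
where([.403,.3424,.064],18.1)
s=snap('wrist','w4.png'); a=s['img'].astype(int)
print(proj(s,[.403,.3424,.012]))
m=((a[:,:,0]-a[:,:,2]>50)&(a[:,:,0]-a[:,:,1]>20)).astype(np.uint8); m[270:]=0
n,l,st,ce=cv2.connectedComponentsWithStats(m)
for i in range(1,n):
    if st[i,4]>15: print('or',ce[i].round(1),st[i],onz(s,*ce[i],.012)[:2].round(4))
E
```

```text
t 9.3 pos [0.4042 0.3391 0.1549] yaw_y 18.01 tilt z [ 0.    -0.001 -1.   ] F [ 0.1  0.3 -2. ] open 2.25 ff 25.0
 q [-0.57  0.72 -0.36  1.94  0.46  0.56 -0.93]
 rel cm [ 0.36 -0.01  9.09]
 rz -0.002
(np.float64(276.74193106402964), np.float64(194.68343746991226))
or [201.9 118. ] [196 112  13  13 138] [0.3246 0.3853]
or [359.2 120.1] [353 114  13  13 136] [0.4481 0.4237]
or [280.  152.9] [266 149  29   9 217] [0.3944 0.3781]
or [232.9 215.4] [228 210  10  12  64] [0.3715 0.312 ]
or [325.6 216.5] [321 212  10  11  63] [0.451  0.3367]
or [489.8 258. ] [474 243  29  27 402] [0.6112 0.3458]
or [209.8 261.1] [205 256  11  11  95] [0.3631 0.2618]
or [347.8 262.7] [342 257  12  12  98] [0.4867 0.3003]
```

View pics/w4.png

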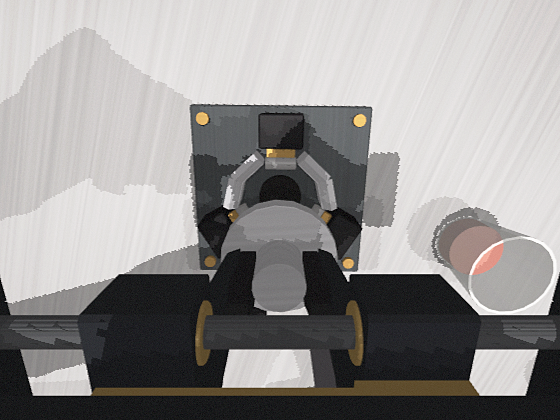

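The wrist view shows the part in the grip: foot centred near column 279, stud top near (279,286). The holder screws are at (202,118), (359,120), (210,261) and (348,263). I check how the part is centred in the hand.

```bash
python3 - <<'E'
from h import *
s=snap('wrist'); st=get_state(); p=np.array(st['tool_pos']); M=R.from_quat(st['eef_rot']).as_matrix()
for dz in (.010,.012): print(proj(s,p+[0,0,dz]))
print('1cm +x',proj(s,p+M[:,0]*.01+[0,0,.011]),'foot top',proj(s,p-[0,0,.015]),[proj(s,p-[0,0,.015]+M@np.array([.03*np.cos(a),.03*np.sin(a),0])) for a in (0,np.pi/2,-np.pi/2)])
g=s['img'].min(2); print(g[190:320:4,279]); print(g[286,240:320:3]); print(g[240,215:345:3])
where([.405,.3427,.064])
E
```

```text
(np.float64(275.0042796786892), np.float64(290.52203457385554))
(np.float64(274.9539704312313), np.float64(293.01033228785496))
1cm +x (np.float64(274.89009799300874), np.float64(270.85483920881256)) foot top (np.float64(275.5348803809985), np.float64(264.2784992137188)) [(np.float64(275.3308447036592), np.float64(207.66597957576616)), (np.float64(334.6675783431259), np.float64(264.2515149927994)), (np.float64(216.39729216309712), np.float64(264.3054856662248))]
[ 21  19  17 112 156 139 143 140 143 139 140 147 142 110 106 110 108 107
 101 120 119 118 118 122 118 117 121 120 123 117 110 225  46]
[ 14  17  18  20 109 123 122 122 119 119 118 120 123 118 117 118 118 117
 118 121 116 119  81  15  20  24  18]
[ 40  31  27 103 119 114 115 118 118 120 121 113 142 140 126 116 147 143
 149 123 125 113 117 114 148 144 149 125 121 147 149 123 121 147 119 149
 160 158 156 161  38  23  32  38]
t 9.4 pos [0.404  0.3396 0.1549] yaw_y 18.04 tilt z [ 0. -0. -1.] F [-0.2  0.1 -1.3] open 2.24 ff 25.0
 q [-0.57  0.72 -0.36  1.94  0.46  0.56 -0.93]
 rel cm [0.27 0.19 9.09]
```

Call:
send_rows([
  {"x": 0.15,"y": 0.05,"z": 3,"rx": 0,"ry": 0,"rz": 0,"jaw": 2},
  {"x": 0,"y": 0,"z": 3,"rx": 0,"ry": 0,"rz": 0,"jaw": 2},
  {"x": 0,"y": 0,"z": 1.5,"rx": 0,"ry": 0,"rz": 0,"jaw": 2},
  {"x": 0,"y": 0,"z": 0.6,"rx": 0,"ry": 0,"rz": 0,"jaw": 2},
  {"x": 0,"y": 0,"z": 0.3,"rx": 0,"ry": 0,"rz": 0,"jaw": 2},
])

```text
clock: 9.9
tool_pos: [0.4037, 0.3418, 0.0704]
eef_rot: [0.587, 0.81, -0.0, -0.0]
contact_force: [-0.2, 0.9, -0.6]
opening: 0.255
finger_force: 25.0
```

Call:
send_rows([
  {"x": 0,"y": 0,"z": 0.2,"rx": 0,"ry": 0,"rz": 0,"jaw": 2},
  {"x": 0,"y": 0,"z": 0.2,"rx": 0,"ry": 0,"rz": 0,"jaw": 2},
  {"x": 0,"y": 0,"z": 0.1,"rx": 0,"ry": 0,"rz": 0,"jaw": 2},
  {"x": 0,"y": 0,"z": 0,"rx": 0,"ry": 0,"rz": 0,"jaw": 2},
  {"x": 0,"y": 0,"z": 0,"rx": 0,"ry": 0,"rz": 0,"jaw": 2},
])

```text
clock: 10.4
tool_pos: [0.4039, 0.342, 0.066]
eef_rot: [0.587, 0.81, 0.0, 0.0]
contact_force: [0.7, 0.9, -2.1]
opening: 0.258
finger_force: 25.0
```

```bash
python3 - <<'E'
from h import *
where([.403,.3424,.064])
E
```

```text
t 10.4 pos [0.4039 0.342  0.066 ] yaw_y 18.1 tilt z [ 0.  0. -1.] F [ 0.7  0.9 -2.1] open 2.28 ff 25.0
 q [-0.65  0.87 -0.24  1.98  0.56  0.35 -1.01]
 rel cm [ 0.07 -0.07  0.2 ]
```

No lateral force as it enters the bore, so I lower the last bit, release and back off upwards.

Call:
send_rows([
  {"x": 0,"y": 0,"z": 0.15,"rx": 0,"ry": 0,"rz": 0,"jaw": 2},
  {"x": 0,"y": 0,"z": 0.1,"rx": 0,"ry": 0,"rz": 0,"jaw": 2},
  {"x": 0,"y": 0,"z": 0,"rx": 0,"ry": 0,"rz": 0,"jaw": 4.2},
  {"x": 0,"y": 0,"z": 0,"rx": 0,"ry": 0,"rz": 0,"jaw": 4.2},
  {"x": 0,"y": 0,"z": 0,"rx": 0,"ry": 0,"rz": 0,"jaw": 4.2},
])

```text
clock: 10.9
tool_pos: [0.4037, 0.342, 0.0632]
eef_rot: [0.587, 0.81, 0.0, -0.0]
contact_force: [0.8, 0.1, -0.8]
opening: 0.468
finger_force: 0.0
```

Call:
send_rows([
  {"x": 0,"y": 0,"z": -1,"rx": 0,"ry": 0,"rz": 0,"jaw": 4.2},
  {"x": 0,"y": 0,"z": -3,"rx": 0,"ry": 0,"rz": 0,"jaw": 4.2},
  {"x": 0,"y": 0,"z": -4.5,"rx": 0,"ry": 0,"rz": 0,"jaw": 4.2},
  {"x": 0,"y": 0,"z": -2,"rx": 0,"ry": 0,"rz": 0,"jaw": 4.2},
  {"x": 0,"y": 0,"z": 0,"rx": 0,"ry": 0,"rz": 0,"jaw": 4.2},
])

```text
clock: 11.4
tool_pos: [0.4051, 0.3433, 0.1717]
eef_rot: [0.587, 0.809, 0.003, 0.0]
contact_force: [0.8, -0.6, 0.2]
opening: 0.476
finger_force: 0.0
```

```bash
python3 - <<'E'
from h import *
where([.4394,.0115,.2],18)
w=snap('wrist'); t=snap('side')
k=lambda s,b:cv2.resize(s['img'][b[1]:b[3],b[0]:b[2],::-1],(400,300),interpolation=cv2.INTER_CUBIC)
for z in (.075,.049): print(proj(w,[.4039,.342,z]))
cv2.imwrite('pics/p1.png',np.hstack([k(w,(160,80,400,260)),k(t,(265,315,345,375))]))
E
```

```text
t 11.4 pos [0.4051 0.3433 0.1717] yaw_y 18.08 tilt z [ 0.005  0.005 -1.   ] F [ 0.8 -0.6  0.2] open 4.2 ff 0.0
 q [-0.55  0.7  -0.39  1.92  0.45  0.6  -0.92]
 rel cm [-32.6   -7.02  -2.97]
 rz 0.001
(np.float64(273.7204908675413), np.float64(216.40498432171427))
(np.float64(273.995314873541), np.float64(206.58659499781524))
```

View pics/p1.png

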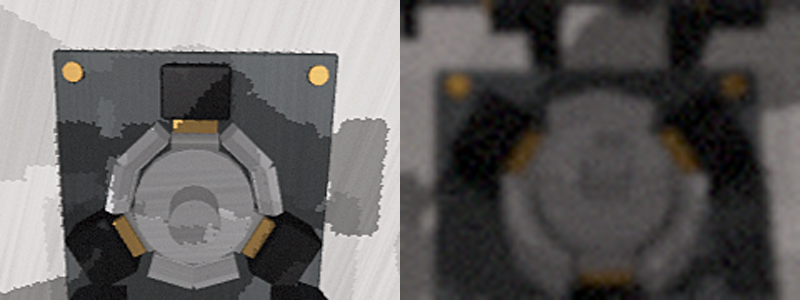

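The plate sits level and centred in the well (wrist crop (195,205)), resting on the rollers. Next is the pusher.

Call:
send_rows([
  {"x": -4.6,"y": -1,"z": 0,"rx": 0,"ry": 0,"rz": 0,"jaw": 5},
  {"x": -4.6,"y": -1,"z": 0,"rx": 0,"ry": 0,"rz": 0,"jaw": 5},
  {"x": -4.6,"y": -1,"z": 0,"rx": 0,"ry": 0,"rz": 0,"jaw": 5},
  {"x": -4.6,"y": -1,"z": 0,"rx": 0,"ry": 0,"rz": 0,"jaw": 5},
  {"x": -4.6,"y": -1,"z": 0,"rx": 0,"ry": 0,"rz": 0,"jaw": 5},
])

```text
clock: 12.0
tool_pos: [0.4267, 0.1057, 0.1672]
eef_rot: [0.587, 0.81, -0.001, -0.001]
contact_force: [1.0, -1.4, 0.7]
opening: 0.565
finger_force: 0.0
```

Call:
send_rows([
  {"x": -4.6,"y": -1,"z": 0,"rx": 0,"ry": 0,"rz": 0,"jaw": 5},
  {"x": -4.6,"y": -1,"z": 0,"rx": 0,"ry": 0,"rz": 0,"jaw": 5},
  {"x": 0,"y": 0,"z": 0,"rx": 0,"ry": 0,"rz": 0,"jaw": 5},
  {"x": 0,"y": 0,"z": 0,"rx": 0,"ry": 0,"rz": 0,"jaw": 5},
  {"x": 0,"y": 0,"z": 0,"rx": 0,"ry": 0,"rz": 0,"jaw": 5},
])

```text
clock: 12.5
tool_pos: [0.437, 0.0156, 0.1678]
eef_rot: [0.586, 0.81, 0.0, -0.001]
contact_force: [0.2, -0.4, -0.4]
opening: 0.567
finger_force: 0.0
```

```bash
python3 - <<'E'
from h import *
where([.4394,.0115,.062],18)
w=snap('wrist','w5.png'); g=w['img'].max(2)
for z in (.09,.012,0): print(z,proj(w,[.4394,.0115,z]))
m=(g<70).astype(np.uint8); m[268:]=0
n,l,st,ce=cv2.connectedComponentsWithStats(m)
for i in range(1,n):
    if st[i,4]>80: print(ce[i].round(1),st[i])
E
```

```text
t 12.5 pos [0.437  0.0156 0.1678] yaw_y 18.23 tilt z [-0.001  0.001 -1.   ] F [ 0.2 -0.4 -0.4] open 4.99 ff 0.0
 q [ 0.13  0.63 -0.42  2.19  0.6   0.44 -0.45]
 rel cm [-0.48  0.1  10.58]
 rz 0.004
0.09 (np.float64(277.8794385740232), np.float64(229.79641669539737))
0.012 (np.float64(278.12311492234164), np.float64(200.07048372499358))
0 (np.float64(278.15028270552426), np.float64(196.75630199412709))
[425.8  86.8] [ 387    0   67  173 6492]
[280.8 206.4] [ 257  173   48   70 2547]
[210.3 259.5] [188 249  41  19 594]
[347.4 259.6] [330 249  41  19 578]
```

View pics/w5.png

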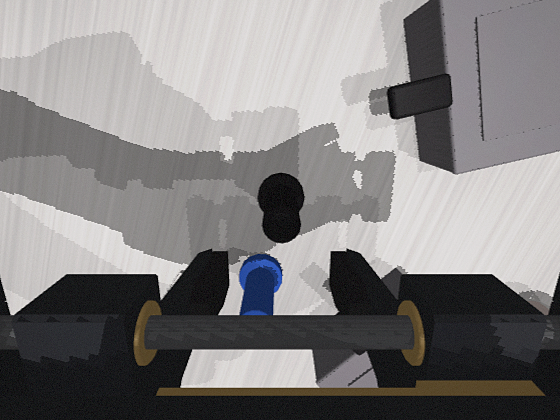

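The black pusher's top is at (281,224) and its foot at (281,197), which agrees with the top view once the known camera bias is taken off. The blue look-alike is behind it, clear of the jaws.

Call:
send_rows([
  {"x": -0.4,"y": 0.1,"z": 3.5,"rx": 0,"ry": 0,"rz": 0,"jaw": 5},
  {"x": 0,"y": 0,"z": 4,"rx": 0,"ry": 0,"rz": 0,"jaw": 5},
  {"x": 0,"y": 0,"z": 3,"rx": 0,"ry": 0,"rz": 0,"jaw": 5},
  {"x": 0,"y": 0,"z": 0,"rx": 0,"ry": 0,"rz": 0,"jaw": 2},
  {"x": 0,"y": 0,"z": 0,"rx": 0,"ry": 0,"rz": 0,"jaw": 2},
], grip_force=45)

```text
clock: 13.05
tool_pos: [0.4391, 0.0121, 0.0633]
eef_rot: [0.586, 0.811, -0.0, -0.0]
contact_force: [1.0, -0.1, 1.1]
opening: 0.412
finger_force: 0.0
```

Call:
send_rows([
  {"x": 0,"y": 0,"z": 0,"rx": 0,"ry": 0,"rz": 0,"jaw": 2},
  {"x": 0,"y": 0,"z": 0,"rx": 0,"ry": 0,"rz": 0,"jaw": 2},
  {"x": 0,"y": 0,"z": 0,"rx": 0,"ry": 0,"rz": 0,"jaw": 2},
  {"x": 0,"y": 0,"z": 0,"rx": 0,"ry": 0,"rz": 0,"jaw": 2},
  {"x": 0,"y": 0,"z": 0,"rx": 0,"ry": 0,"rz": 0,"jaw": 2},
])

```text
clock: 13.55
tool_pos: [0.4402, 0.0107, 0.0644]
eef_rot: [0.587, 0.809, 0.001, 0.001]
contact_force: [-0.1, 0.3, 7.3]
opening: 0.301
finger_force: 45.0
```

```bash
python3 - <<'E'
from h import *
where([.4037,.342,.17],18)
E
```

```text
t 13.55 pos [0.4402 0.0107 0.0644] yaw_y 18.09 tilt z [ 0.002  0.001 -1.   ] F [-0.1  0.3  7.3] open 2.65 ff 45.0
 q [-0.08  0.84 -0.08  2.25  0.82  0.08 -0.63]
 rel cm [ 32.62   6.84 -10.54]
 rz 0.002
```

Call:
send_rows([
  {"x": 0,"y": 0,"z": -1,"rx": 0,"ry": 0,"rz": 0,"jaw": 2},
  {"x": 0,"y": 0,"z": -4,"rx": 0,"ry": 0,"rz": 0,"jaw": 2},
  {"x": 0,"y": 0,"z": -4.5,"rx": 0,"ry": 0,"rz": 0,"jaw": 2},
  {"x": 2,"y": 0.4,"z": -2.5,"rx": 0,"ry": 0,"rz": 0,"jaw": 2},
  {"x": 4,"y": 0.84,"z": 0,"rx": 0,"ry": 0,"rz": 0,"jaw": 2},
])

```text
clock: 14.05
tool_pos: [0.4345, 0.0683, 0.1863]
eef_rot: [0.591, 0.807, 0.001, 0.003]
contact_force: [1.1, 0.4, -1.8]
opening: 0.304
finger_force: 45.0
```

Call:
send_rows([
  {"x": 4.5,"y": 0.94,"z": 0,"rx": 0,"ry": 0,"rz": 0,"jaw": 2},
  {"x": 4.5,"y": 0.94,"z": 0,"rx": 0,"ry": 0,"rz": 0,"jaw": 2},
  {"x": 4.5,"y": 0.94,"z": 0,"rx": 0,"ry": 0,"rz": 0,"jaw": 2},
  {"x": 4.5,"y": 0.94,"z": 0,"rx": 0,"ry": 0,"rz": 0,"jaw": 2},
  {"x": 4.5,"y": 0.94,"z": 0,"rx": 0,"ry": 0,"rz": 0,"jaw": 2},
])

```text
clock: 14.55
tool_pos: [0.4068, 0.301, 0.1836]
eef_rot: [0.587, 0.809, -0.0, 0.0]
contact_force: [0.6, 0.7, -2.0]
opening: 0.301
finger_force: 45.0
```

Call:
send_rows([
  {"x": 3,"y": 0.7,"z": 0,"rx": 0,"ry": 0,"rz": 0,"jaw": 2},
  {"x": 1,"y": 0.2,"z": 0,"rx": 0,"ry": 0,"rz": 0,"jaw": 2},
  {"x": 0,"y": 0,"z": 0,"rx": 0,"ry": 0,"rz": 0,"jaw": 2},
  {"x": 0,"y": 0,"z": 0,"rx": 0,"ry": 0,"rz": 0,"jaw": 2},
  {"x": 0,"y": 0,"z": 0,"rx": 0,"ry": 0,"rz": 0,"jaw": 2},
])

```text
clock: 15.05
tool_pos: [0.4041, 0.338, 0.183]
eef_rot: [0.588, 0.809, -0.001, 0.001]
contact_force: [-0.7, -0.7, -2.0]
opening: 0.304
finger_force: 45.0
```

```bash
python3 - <<'E'
from h import *
where([.4037,.342,.139],18)
E
```

```text
t 15.05 pos [0.4041 0.338  0.183 ] yaw_y 17.94 tilt z [-0.    -0.003 -1.   ] F [-0.7 -0.7 -2. ] open 2.68 ff 45.0
 q [-0.51  0.69 -0.46  1.92  0.49  0.65 -0.96]
 rel cm [0.41 0.09 4.4 ]
 rz -0.001
```

Call:
send_rows([
  {"x": 0.4,"y": 0.1,"z": 2,"rx": 0,"ry": 0,"rz": 0,"jaw": 2},
  {"x": 0,"y": 0,"z": 1.5,"rx": 0,"ry": 0,"rz": 0,"jaw": 2},
  {"x": 0,"y": 0,"z": 0.5,"rx": 0,"ry": 0,"rz": 0,"jaw": 2},
  {"x": 0,"y": 0,"z": 0.3,"rx": 0,"ry": 0,"rz": 0,"jaw": 2},
  {"x": 0,"y": 0,"z": 0.3,"rx": 0,"ry": 0,"rz": 0,"jaw": 2},
])

```text
clock: 15.55
tool_pos: [0.4037, 0.3446, 0.1377]
eef_rot: [0.587, 0.809, 0.0, 0.0]
contact_force: [-1.1, -0.6, 9.8]
opening: 0.303
finger_force: 45.0
```

Call:
send_rows([
  {"x": 0,"y": 0,"z": 0.3,"rx": 0,"ry": 0,"rz": 0,"jaw": 2},
  {"x": 0,"y": 0,"z": 0.3,"rx": 0,"ry": 0,"rz": 0,"jaw": 2},
  {"x": 0,"y": 0,"z": 0.3,"rx": 0,"ry": 0,"rz": 0,"jaw": 2},
  {"x": 0,"y": 0,"z": 0.3,"rx": 0,"ry": 0,"rz": 0,"jaw": 2},
  {"x": 0,"y": 0,"z": 0.3,"rx": 0,"ry": 0,"rz": 0,"jaw": 2},
])

```text
clock: 16.05
tool_pos: [0.4033, 0.3448, 0.122]
eef_rot: [0.587, 0.81, 0.0, 0.0]
contact_force: [-0.3, 0.2, -1.3]
opening: 0.305
finger_force: 45.0
```

```bash
python3 - <<'E'
from h import *
where([.4037,.342,.116],18)
E
```

```text
t 16.05 pos [0.4033 0.3448 0.122 ] yaw_y 18.1 tilt z [ 0. -0. -1.] F [-0.3  0.2 -1.3] open 2.69 ff 45.0
 q [-0.57  0.79 -0.38  1.95  0.57  0.51 -1.03]
 rel cm [-0.28 -0.04  0.6 ]
 rz 0.002
```

Call:
send_rows([
  {"x": 0,"y": 0,"z": 0.3,"rx": 0,"ry": 0,"rz": 0,"jaw": 2},
  {"x": 0,"y": 0,"z": 0.3,"rx": 0,"ry": 0,"rz": 0,"jaw": 2},
  {"x": 0,"y": 0,"z": 0.15,"rx": 0,"ry": 0,"rz": 0,"jaw": 2},
  {"x": 0,"y": 0,"z": 0.15,"rx": 0,"ry": 0,"rz": 0,"jaw": 2},
  {"x": 0,"y": 0,"z": 0,"rx": 0,"ry": 0,"rz": 0,"jaw": 2},
])

```text
clock: 16.55
tool_pos: [0.4031, 0.3457, 0.1162]
eef_rot: [0.587, 0.81, 0.001, 0.001]
contact_force: [-3.9, -4.9, 29.7]
opening: 0.303
finger_force: 45.1
```

```bash
python3 - <<'E'
from h import *
where([.4037,.342,.116],18)
E
```

```text
t 16.55 pos [0.4031 0.3457 0.1162] yaw_y 18.15 tilt z [ 0.003  0.001 -1.   ] F [-3.9 -4.9 29.7] open 2.67 ff 45.1
 q [-0.57  0.79 -0.37  1.96  0.58  0.49 -1.04]
 rel cm [-0.37 -0.06  0.02]
 rz 0.003
```

It has bottomed out at the home height with 30 N. I lift and return the pusher to where it stood, checking the plate as I leave.

Call:
send_rows([
  {"x": 0,"y": 0,"z": -1,"rx": 0,"ry": 0,"rz": 0,"jaw": 2},
  {"x": 0,"y": 0,"z": -3,"rx": 0,"ry": 0,"rz": 0,"jaw": 2},
  {"x": 0,"y": 0,"z": -3.5,"rx": 0,"ry": 0,"rz": 0,"jaw": 2},
  {"x": -4.4,"y": -0.9,"z": 0,"rx": 0,"ry": 0,"rz": 0,"jaw": 2},
  {"x": -4.4,"y": -0.9,"z": 0,"rx": 0,"ry": 0,"rz": 0,"jaw": 2},
])

```text
clock: 17.05
tool_pos: [0.4139, 0.2563, 0.1891]
eef_rot: [0.586, 0.81, 0.002, 0.0]
contact_force: [0.2, -0.8, -2.6]
opening: 0.303
finger_force: 45.0
```

Call:
send_rows([
  {"x": -4.4,"y": -0.9,"z": 0,"rx": 0,"ry": 0,"rz": 0,"jaw": 2},
  {"x": -4.4,"y": -0.9,"z": 0,"rx": 0,"ry": 0,"rz": 0,"jaw": 2},
  {"x": -4.4,"y": -0.9,"z": 0,"rx": 0,"ry": 0,"rz": 0,"jaw": 2},
  {"x": -4.4,"y": -0.9,"z": 0,"rx": 0,"ry": 0,"rz": 0,"jaw": 2},
  {"x": -4.4,"y": -0.9,"z": 0,"rx": 0,"ry": 0,"rz": 0,"jaw": 2},
])

```text
clock: 17.55
tool_pos: [0.4391, 0.0308, 0.1881]
eef_rot: [0.587, 0.81, 0.0, 0.0]
contact_force: [1.4, 0.3, -1.2]
opening: 0.303
finger_force: 45.0
```

Call:
send_rows([
  {"x": -1.2,"y": -0.3,"z": 0,"rx": 0,"ry": 0,"rz": 0,"jaw": 2},
  {"x": 0,"y": 0,"z": 0,"rx": 0,"ry": 0,"rz": 0,"jaw": 2},
  {"x": 0,"y": 0,"z": 0,"rx": 0,"ry": 0,"rz": 0,"jaw": 2},
  {"x": 0,"y": 0,"z": 0,"rx": 0,"ry": 0,"rz": 0,"jaw": 2},
  {"x": 0,"y": 0,"z": 0,"rx": 0,"ry": 0,"rz": 0,"jaw": 2},
])

```text
clock: 18.05
tool_pos: [0.44, 0.0219, 0.1883]
eef_rot: [0.586, 0.81, 0.0, -0.0]
contact_force: [0.1, 0.2, -2.1]
opening: 0.301
finger_force: 45.0
```

```bash
python3 - <<'E'
from h import *
where([.44,.0107,.0644],18)
s=snap('side'); t=snap('top')
k=lambda s,b:cv2.resize(s['img'][b[1]:b[3],b[0]:b[2],::-1],(400,300),interpolation=cv2.INTER_CUBIC)
cv2.imwrite('pics/p2.png',np.hstack([k(t,(91,252,171,312)),k(s,(265,315,345,375))]))
# stud top if home (52) or up (75)
for z in (.052,.075): print(z,np.round(proj(s,[.4037,.343,z]),1),np.round(proj(t,[.4037,.343,z]),1))
E
```

```text
t 18.05 pos [0.44   0.0219 0.1883] yaw_y 18.28 tilt z [ 0.     0.001 -1.   ] F [ 0.1  0.2 -2.1] open 2.65 ff 45.0
 q [ 0.17  0.6  -0.51  2.16  0.59  0.52 -0.46]
 rel cm [-1.07 -0.36 12.39]
 rz 0.005
0.052 [305.  349.2] [124.7 282.2]
0.075 [305.5 344.1] [121.6 282.6]
```

View pics/p2.png

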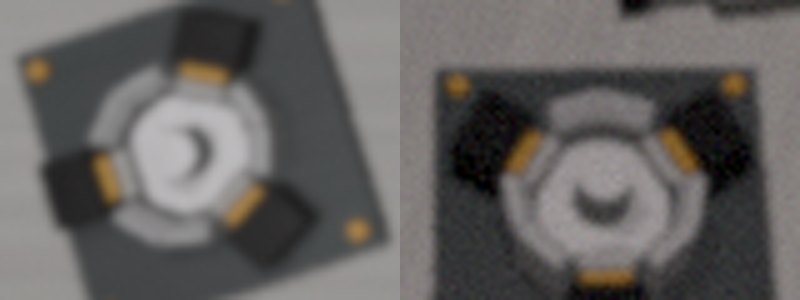

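Snapped home: the rollers overlap the rim, and the stud top at top pixel (124.6,283) matches the 52 mm height. That was my tenth view. Now I set the pusher down.

Call:
send_rows([
  {"x": -1,"y": -0.3,"z": 4,"rx": 0,"ry": 0,"rz": 0,"jaw": 2},
  {"x": 0,"y": 0,"z": 4,"rx": 0,"ry": 0,"rz": 0,"jaw": 2},
  {"x": 0,"y": 0,"z": 3,"rx": 0,"ry": 0,"rz": 0,"jaw": 2},
  {"x": 0,"y": 0,"z": 0.9,"rx": 0,"ry": 0,"rz": 0,"jaw": 2},
  {"x": 0,"y": 0,"z": 0.3,"rx": 0,"ry": 0,"rz": 0,"jaw": 2},
])

```text
clock: 18.65
tool_pos: [0.4398, 0.0107, 0.065]
eef_rot: [0.586, 0.81, -0.001, -0.001]
contact_force: [-0.5, -0.9, -2.0]
opening: 0.31
finger_force: 45.0
```

Call:
send_rows([
  {"x": 0,"y": 0,"z": 0.1,"rx": 0,"ry": 0,"rz": 0,"jaw": 2},
  {"x": 0,"y": 0,"z": 0.1,"rx": 0,"ry": 0,"rz": 0,"jaw": 2},
  {"x": 0,"y": 0,"z": 0,"rx": 0,"ry": 0,"rz": 0,"jaw": 2},
  {"x": 0,"y": 0,"z": 0,"rx": 0,"ry": 0,"rz": 0,"jaw": 2},
  {"x": 0,"y": 0,"z": 0,"rx": 0,"ry": 0,"rz": 0,"jaw": 2},
])

```text
clock: 19.15
tool_pos: [0.4405, 0.0097, 0.0646]
eef_rot: [0.587, 0.809, 0.0, 0.0]
contact_force: [0.1, 0.7, -1.8]
opening: 0.302
finger_force: 45.0
```

```bash
python3 - <<'E'
from h import *
where([.44,.0107,.0644],18)
E
```

```text
t 19.15 pos [0.4405 0.0097 0.0646] yaw_y 18.08 tilt z [ 0.001  0.    -1.   ] F [ 0.1  0.7 -1.8] open 2.66 ff 45.0
 q [-0.06  0.84 -0.11  2.25  0.9   0.1  -0.71]
 rel cm [ 0.11 -0.01  0.02]
 rz 0.001
```

Call:
send_rows([
  {"x": 0,"y": 0,"z": 0.1,"rx": 0,"ry": 0,"rz": 0,"jaw": 2},
  {"x": 0,"y": 0,"z": 0.1,"rx": 0,"ry": 0,"rz": 0,"jaw": 2},
  {"x": 0,"y": 0,"z": 0,"rx": 0,"ry": 0,"rz": 0,"jaw": 2},
  {"x": 0,"y": 0,"z": 0,"rx": 0,"ry": 0,"rz": 0,"jaw": 2},
  {"x": 0,"y": 0,"z": 0,"rx": 0,"ry": 0,"rz": 0,"jaw": 2},
])

```text
clock: 19.65
tool_pos: [0.4404, 0.0095, 0.0643]
eef_rot: [0.587, 0.81, 0.001, 0.001]
contact_force: [-2.7, -0.2, 24.7]
opening: 0.306
finger_force: 45.0
```

Contact. I back off slightly, open, and lift away.

Call:
send_rows([
  {"x": 0,"y": 0,"z": -0.1,"rx": 0,"ry": 0,"rz": 0,"jaw": 2},
  {"x": 0,"y": 0,"z": 0,"rx": 0,"ry": 0,"rz": 0,"jaw": 5},
  {"x": 0,"y": 0,"z": 0,"rx": 0,"ry": 0,"rz": 0,"jaw": 5},
  {"x": 0,"y": 0,"z": 0,"rx": 0,"ry": 0,"rz": 0,"jaw": 5},
  {"x": 0,"y": 0,"z": 0,"rx": 0,"ry": 0,"rz": 0,"jaw": 5},
])

```text
clock: 20.15
tool_pos: [0.4401, 0.0098, 0.063]
eef_rot: [0.587, 0.81, -0.0, -0.0]
contact_force: [0.1, 1.2, 0.2]
opening: 0.566
finger_force: 0.0
```

Call:
send_rows([
  {"x": 0,"y": 0,"z": -2,"rx": 0,"ry": 0,"rz": 0,"jaw": 5},
  {"x": 0,"y": 0,"z": -4,"rx": 0,"ry": 0,"rz": 0,"jaw": 5},
  {"x": 0,"y": 0,"z": -4.5,"rx": 0,"ry": 0,"rz": 0,"jaw": 5},
  {"x": 0,"y": 0,"z": -4.5,"rx": 0,"ry": 0,"rz": 0,"jaw": 5},
  {"x": 0,"y": 0,"z": 0,"rx": 0,"ry": 0,"rz": 0,"jaw": 5},
])

```text
clock: 20.65
tool_pos: [0.4427, 0.0104, 0.2175]
eef_rot: [0.587, 0.809, 0.003, 0.003]
contact_force: [0.2, -0.3, -1.5]
opening: 0.567
finger_force: 0.0
```

```bash
python3 - <<'E'
from h import *
where()
w=snap('wrist'); g=w['img'].max(2)
for z in (.09,0): print(z,np.round(proj(w,[.4404,.0095,z]),1))
m=(g<70).astype(np.uint8); m[245:]=0
n,l,st,ce=cv2.connectedComponentsWithStats(m)
for i in range(1,n):
    if st[i,4]>80: print(ce[i].round(1),st[i])
s=snap('side'); a=s['img'][190:265,300:350].max(2); c=cv2.connectedComponentsWithStats((a<45).astype(np.uint8)); print(c[2],c[3].round(1), proj(s,[.4404,.0095,.09]),proj(s,[.4404,.0095,0]))
t=snap('top'); b=t['img'][270:296,115:145].min(2); print(np.unravel_index(cv2.GaussianBlur(b,(9,9),0).argmax(),b.shape))
E
```

```text
t 20.65 pos [0.4427 0.0104 0.2175] yaw_y 18.05 tilt z [ 0.009  0.002 -1.   ] F [ 0.2 -0.3 -1.5] open 5.0 ff 0.0
 q [ 0.28  0.57 -0.62  2.12  0.58  0.61 -0.44]
0.09 [272.4 203.5]
0 [273.2 180.8]
[395.2  82.6] [ 362    5   58  149 4032]
[274.5 186.1] [ 255  159   41   56 1732]
[[   0    0   50   75 3262]
 [   0    1    8   18  108]
 [  14    0    4    5   16]
 [  41    0    5    5   19]
 [  29   28    1    1    1]
 [  17   31   15   32  344]] [[25.1 37.1]
 [ 3.5 10.1]
 [15.6  1.6]
 [42.7  1.5]
 [29.  28. ]
 [24.9 48.1]] (np.float64(325.6792753515555), np.float64(223.25985104005701)) (np.float64(323.4000064337249), np.float64(245.2299093874352))
(np.int64(11), np.int64(8))
```

The pusher stands upright at its spot (side blob rows 221–252, as predicted), and the plate is still down. I hand in.

```bash
python3 - <<'E'
from h import *
print(finish_job())
E
```

```text
the job is handed in; nothing more can be done
None
```

I handed the job in at about 21 s: the last camera checks showed the round plate (found in the first case I opened) snapped home in the holder and the pusher released, upright on the bench at its old spot. No verdict came back.

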